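Swing down the locker flap with the hook rod

ROBOT

A 7-joint arm with a two-finger parallel gripper is mounted at the origin on a cart in front of the work surface, level with it; the furniture and walls round the work are solid. World frame = base frame: x ahead of the robot, y to its left, z up, the work surface at z = 0. Lengths are in m, angles in degrees, forces in N, time in s.
With the tool pointing down it reaches from about 0.425 to 0.875 m from the base axis. Payload 4.7 kg.
Tool frame: the origin (TCP) lies between the finger pads; the fingertips stand env.finger_overhang ahead of it and the grasp point (between the pads) lies 5 mm behind it (env.finger_overhang is the distance from the TCP to the fingertips, in m); z points along the fingers, y is the line along which they close (so a half turn about z gives the same grasp; the last joint's range is limited). The gripper opens to 87 mm and grips with 3 to 60 N. Pads are 19 mm wide; open, the fingers measure 117 mm over their backs; the gripper's body (75 mm by 190 mm) begins 51 mm behind the grasp point.
Start: joints at [72.657, 18.392, -4.016, 83.108, 1.295, 78.541, -3.26], TCP at [0.202, -0.618, 0.237] pointing down, gripper open.
Joint ranges: [-163.93, 163.93], [-17.29, 119.83], [-79.2, 71.16], [3.27, 140.29], [-89.18, 269.18], [5.43, 117.66], [-154.24, 154.24]. Speed limits (degrees/s): [147.25, 147.25, 180, 180, 180, 180, 180].

INTERFACE

Orientations are given as [roll, pitch, yaw] about the fixed x, y, z axes, in that order (R = Rz(yaw) Ry(pitch) Rx(roll)).
In Python, from cell import telemetry, eyes, env, models gives the robot as it stands. The module is installed in compiled form; this text tells all that it offers.
- The arm moves only by the tool drive_tool, never from a script. Its arguments are lists of equal length, an entry for each row: "angular": the turn, a rotation vector about the tool's x, y, z in rad, a list of three; "delta_pos": the shift along the tool's x, y, z in cm, a list of three; "gripper": the finger opening in cm, from 0 to 8.7. A call has 1 to 20 rows; each row shifts and turns the commanded pose from where the row before left it, along the tool's axes as they then stand; what a row does not reach is not made up. A row lasts 1/10 s, in which the tool goes at most 50 mm and 8.59 degrees, less where a joint would pass 70% of its speed; a pose out of reach is approached as far as the arm can. A call with a gripper value outside its range is refused whole. The fingers move at their own pace and stop on an object; "squeeze" is the grip in N (left out, the last holds). Time passes only in rows, so rows that do not move let the fingers close. It gives the time, the measured TCP pose, the force, the opening and the grip force at its end, in the units of the state.
- telemetry.get_obs(): the state, without advancing time (a new reading comes with each control period).
- eyes.read_camera(name): name is "scene" or "side" or "wrist"; returns a dict with "pixels" (384x512x3 uint8, red, green, blue), "mtx" (3x3 intrinsics, pixels), "origin" and "orientation" of the camera in the world. Camera axes: x right, y down, z forward; pixel columns grow to the right and rows downward; lengths in m; the calibration is good to about 2 mm. The wrist camera is an equidistant fisheye: a pixel r from the principal point sees the ray r / f radians off the axis. A picture is of the moment at which its call begins. There is no depth.
- env.sign_off(): hands the job in; it is judged then, once.
Trained networks look in a picture, given as the dict that the camera call returned (one of the last four; its "shot" number tells which), for a name from the list of things; names that differ only in an ending like _2 or _b are one class to them, and where a whole thing is asked for, a point or a joint stands for the part that bears it (a point fixed in the world has none). Each returns a list of dicts, best first, with "p" (0 to 1); they miss things now and then, are a little off and sometimes report something else, mostly with a low value. They report only what shows in the picture. A call takes as long as a camera call.
- models.search_frame(picture, target): "centre" ([column, row] in pixels, amid what is visible of it).
- models.cut_out(picture, target): "pixels" (384x512 bool, what is visible of it) and "centre" ([column, row] in pixels, amid what is visible of it).
The state is a dict: "time_s": time; "qpos": joint angles; "joint_velocities": joint speeds; "effort": joint torques, N m; "tool_pos": TCP position; "tool_rot": TCP orientation; "force": force on the tool from outside, world axes, zero at the start; "wrist_torque": the same for the moment, N m; "grip_width": finger opening in m; "grasp_force": force on a finger pad.
Only numpy, scipy, OpenCV 4.12 (cv2) and the standard library are available. Lean on these libraries where they do the work, as an engineer would, in place of code of your own. Each camera call takes 0.05 s, during which the arm holds its last target. There are 200 camera calls.

TASK

Take the hook rod from its rest, put its hook through the ring eye on the locker's high front flap and swing the flap down with it until the flap stands level, like a shelf, and not far past it; it stays where it is left. Unhook the rod and lay it back in its rest the way it was lying. Work the flap with the rod only, do not touch the locker or its lamp with the robot, and leave the spray bottle standing where it is.

Things in the scene. Friction and masses are not known exactly. Their poses are not given: they have to be found in the camera images.
- locker: Fixed grey locker, 150 deep (x) x 260 wide x 396 high; origin: middle of the front face's bottom edge; its front looks along its -x, z up. A strip lamp (34 x 260 x 22) hangs 130 mm ahead of the front face, underside at z = 446 mm; an upright gripper would hit it: hook with the tool leaning back 30 to 48 degrees, fingers forward and down, rod rising forward.
- flap (a joint): Flap hinge (rad): 0 = shut, upright in the front face; pi/2 = level, out to the front; stop at 2.0. Starts at 0 to 0.2. Hinge line along the locker's y, 250 mm straight above its origin. Flap 230 wide, 130 from hinge to free edge, 12 thick ahead of the hinge line, 0.25 kg; hinge friction (0.42 N m) holds it at any angle.
- eye (a point): Centre of the steel ring eye on the flap's outer face, mid-width. Flap shut: 40 mm ahead of the hinge line and 65 mm above it (z = 315 mm); flap level: 65 mm ahead and 40 mm below. The ring lies upright, in the locker's x-z plane; its hole, 23 mm in diameter, opens sideways along the locker's y; wire 7 mm thick. Axes turn with the flap.
- flap_hinge (a point): Middle of the flap's hinge line; axes turn with the flap, y along the hinge line.
- rod: Loose hook rod, 0.09 kg: pale wooden handle 110 long, 18 x 18 mm square, then an 8 mm steel rod on from its +x end, bent square at x = 100 mm into a hook pin along the rod's -y (to the right as seen from the handle). Origin: centre of the handle, on its axis; x along the handle to the hook; z up as it lies in the rest. Grip across y at the origin.
- hook (a point): Point on the axis of the rod's hook pin, 20 mm out from the bend: at (100, -20, 0) mm in the rod's frame. Pin 8 mm thick with a round end 40 mm from the rod's axis.
- rest: Fixed dark steel rest: base plate 130 x 60 x 8 mm, two forks at x = +-40 mm (10 mm thick), free space between; origin: centre of its underside. Slots along x, 24 mm wide, floor 30 mm and flared tips about 58 mm above the bench, 54 mm wide over the tips. The rod lies in both slots, axis 39 mm above the bench, its origin above the rest's within 6 mm, its x along the rest's x.
- spray_bottle: Blue spray bottle, 50 mm in diameter, 164 mm high, standing loose on the bench; origin at the centre of its underside. A bystander.

How it is judged:
By the outcome, as a careful person would: the job done as asked, in the order asked, and still so for the second after the job is handed in, with the robot touching nothing.
It also fails if it takes over 58 s, if anything falls off the work surface, if the arm or the gripper's body presses on something with over 40 N, if the wrist force passes 120 N, or if a joint passes its speed limit or range.

## Working session

There is one attempt and no reset: what is moved stays moved. The work goes in short steps, Python scripts to look and compute and a tool call to move; the robot and the scene stay as the last step left them, time stands still between calls to the robot, and variables do not carry over. Pictures are saved under pics/ and viewed, at most 13 in all, crops included, and the job is handed in when it is done.

Besides the shell and the picture viewer there is one more tool, called after ">>>" in YAML: its name, and indented under it one key for each argument. drive_tool: Moves the arm, as the interface text tells. Its arguments: {"type":"object","properties":{"angular":{"type":"array","items":{"type":"array","items":{"type":"number"}}},"delta_pos":{"type":"array","items":{"type":"array","items":{"type":"number"}}},"gripper":{"type":"array","items":{"type":"number"}},"squeeze":{"type":"number"}},"required":["angular","delta_pos","gripper"]}

```bash
mkdir -p pics; cat > h.py <<'E'
import numpy as np, cv2
from cell import telemetry, eyes, env, models
from scipy.spatial.transform import Rotation as R
E
python3 - <<'E'
from h import *
o=telemetry.get_obs(); print({k:(np.round(v,3).tolist() if not isinstance(v,str) else v) for k,v in o.items()}, env.finger_overhang)
for c in ["scene","side"]:
    p=eyes.read_camera(c); cv2.imwrite(f"pics/{c}0.png",p["pixels"][:,:,::-1])
    print(c,{k:np.round(p[k],3).tolist() for k in ["mtx","origin","orientation"]},p.keys())
    for n in ["locker","flap","eye","flap_hinge","rod","hook","rest","spray_bottle"]:
        try: print(n,[(np.round(d["p"],2),np.round(d["centre"],1).tolist()) for d in models.search_frame(p,n)[:2]])
        except Exception as e: print(n,e)
E
```

```text
{'time_s': 0.0, 'qpos': [72.657, 18.439, -4.015, 83.175, 1.297, 78.54, -3.259], 'joint_velocities': [0.099, 0.128, -0.067, 0.041, 0.017, -0.085, 0.005], 'effort': [-0.0, -49.13, -0.404, -31.253, -0.064, 0.044, 0.0], 'tool_pos': [0.202, -0.617, 0.235], 'tool_rot': [-179.891, 0.008, 18.154], 'force': [0.437, -0.173, 0.422], 'wrist_torque': [-0.009, -0.039, -0.001], 'grasp_force': 0.0, 'grip_width': 0.087} 0.014
scene {'mtx': [[476.729, 0.0, 254.744], [0.0, 476.729, 201.702], [0.0, 0.0, 1.0]], 'origin': [0.046, 0.862, 0.914], 'orientation': [-128.527, 0.716, -142.847]} dict_keys(['pixels', 'mtx', 'origin', 'orientation', 'shot'])
locker [(np.float64(0.71), [245.5, 115.6])]
flap [(np.float64(0.83), [258.6, 105.5])]
eye [(np.float64(0.72), [260.1, 102.0])]
flap_hinge [(np.float64(0.68), [259.9, 103.8])]
rod [(np.float64(0.6), [281.5, 266.0])]
hook [(np.float64(0.91), [273.5, 265.8])]
rest [(np.float64(0.76), [279.0, 277.7])]
spray_bottle [(np.float64(0.68), [188.3, 293.8])]
side {'mtx': [[351.498, 0.0, 256.952], [0.0, 351.498, 195.154], [0.0, 0.0, 1.0]], 'origin': [0.301, -0.724, 0.605], 'orientation': [-114.036, 0.956, -19.78]} dict_keys(['pixels', 'mtx', 'origin', 'orientation', 'shot'])
locker []
flap [(np.float64(0.87), [360.5, 180.9])]
eye [(np.float64(0.71), [356.8, 181.5])]
flap_hinge [(np.float64(0.95), [360.0, 180.1]), (np.float64(0.47), [222.9, 246.7])]
rod [(np.float64(0.86), [222.9, 242.5])]
hook [(np.float64(0.74), [226.3, 244.3])]
rest [(np.float64(0.62), [228.2, 252.1])]
spray_bottle [(np.float64(0.67), [240.2, 201.2])]
```

```bash
python3 - <<'E'
import cv2
a=cv2.imread("pics/scene0.png");b=cv2.imread("pics/side0.png")
cv2.imwrite("pics/s0c.png",cv2.resize(a[60:340,120:400],None,fx=2.1,fy=2.1,interpolation=cv2.INTER_CUBIC))
cv2.imwrite("pics/d0c.png",cv2.resize(b[70:300,150:450],None,fx=2.6,fy=2.6,interpolation=cv2.INTER_CUBIC))
E
```

```text
(no output)
```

View pics/s0c.png

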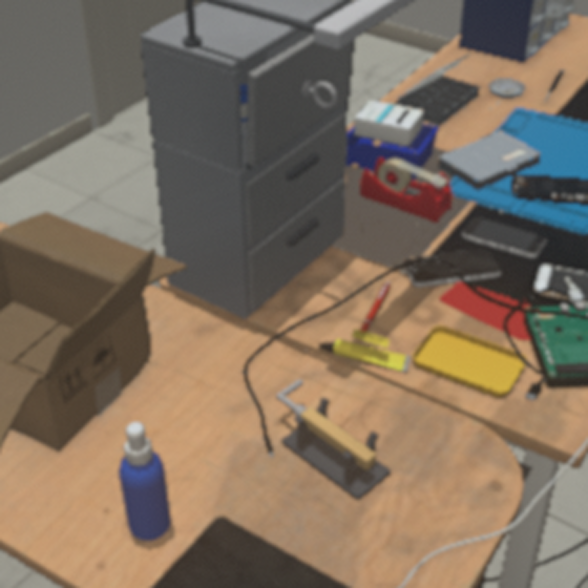

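View pics/d0c.png

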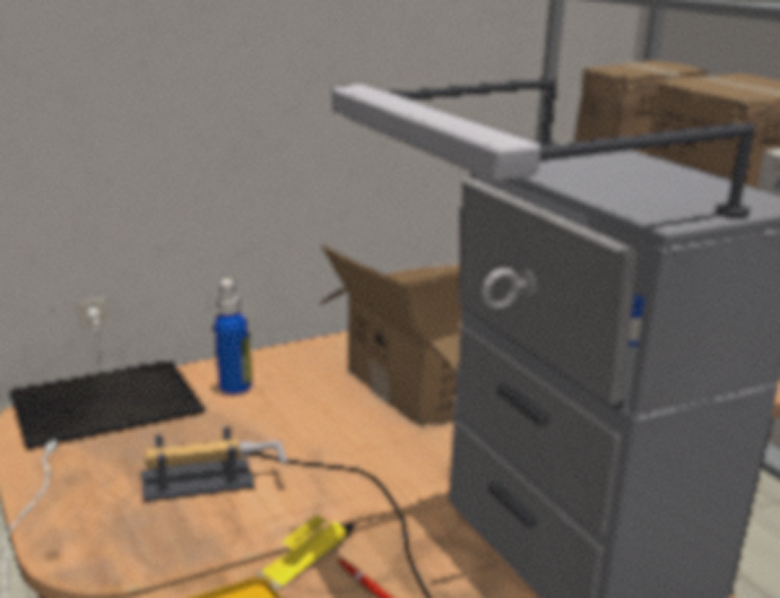

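The scene crop shows the locker's front edge at about (240,68)-(246,312), the ring at about (320,92) and the rod's bend at about (280,393). The side crop shows the ring at about (500,287), the handle from (147,457) to (238,450) and the bend at about (278,443). Next I'll fit the poses to these points and overlay the result.

```bash
cat >> h.py <<'E'
from scipy.optimize import least_squares
CAM={"scene":([[476.729,0,254.744],[0,476.729,201.702],[0,0,1]],[0.046,0.862,0.914],[-128.527,0.716,-142.847]),
"side":([[351.498,0,256.952],[0,351.498,195.154],[0,0,1]],[0.301,-0.724,0.605],[-114.036,0.956,-19.78])}
def proj(c,P):
    K,o,e=CAM[c]; q=(np.atleast_2d(P)-o)@R.from_euler("xyz",e,degrees=True).as_matrix()
    q=q@np.array(K).T; return q[:,:2]/q[:,2:]
def place(p,P):  # p: x,y,yaw(rad)
    return np.atleast_2d(P)@R.from_euler("z",p[2]).as_matrix().T+[p[0],p[1],0]
def fit(obs,p0):
    f=lambda p: np.concatenate([(proj(c,place(p,P))[0]-uv) for c,P,uv in obs])
    r=least_squares(f,p0,loss="soft_l1"); return r.x,r.fun.reshape(-1,2)
def flapP(a,P): # flap-frame (shut) offsets from hinge -> locker frame; opening tips to -x
    return np.atleast_2d(P)@R.from_euler("y",-a).as_matrix().T+[0,0,.25]
E
cat > m.py <<'E'
from h import *
S=lambda x,y:("scene",np.array([x,y])/2.1+[120,60]); D=lambda x,y:("side",np.array([x,y])/2.6+[150,70])
def O(f,P): c,uv=f; return (c,np.array(P,float),uv)
lo=[O(S(240,68),(0,.13,.396)),O(S(246,312),(0,.13,0)),O(S(143,37),(.15,.13,.396)),O(S(168,278),(.15,.13,0)),O(S(345,232),(0,-.13,0)),
 O(D(655,235),(0,-.13,.396)),O(D(452,500),(0,.13,0))]
L,r=fit(lo,[.7,0,0]); print("locker",L[:2],np.degrees(L[2])); print(np.round(r,1).tolist())
ro=[O(S(280,393),(.1,0,.039)),O(S(298,382),(.1,-.038,.039)),O(S(372,460),(-.055,0,.039)),O(S(308,413),(.055,0,.039)),
 O(D(147,457),(-.055,0,.039)),O(D(238,450),(.055,0,.039)),O(D(278,443),(.1,0,.039)),O(D(284,458),(.1,-.038,.039))]
ro_,r=fit(ro,[.5,0,0]); print("rod",ro_[:2],np.degrees(ro_[2])); print(np.round(r,1).tolist())
# ring triangulate
e=[S(320,92),D(500,287)]
x=least_squares(lambda p:np.concatenate([proj(c,p)[0]-uv for c,uv in e]),[.7,0,.3]); print("eye",x.x,np.round(x.fun,1))
b=least_squares(lambda p:np.concatenate([proj("scene",[p[0],p[1],.0])[0]-S(148,533)[1],proj("side",[p[0],p[1],.0])[0]-D(234,390)[1]]),[.4,.2]);print("bottle",b.x,np.round(b.fun,1))
E
python3 m.py
```

```text
locker [ 0.75972003 -0.10527608] -0.8910519135904418
[[-3.0, -3.1], [-0.2, 3.4], [-0.3, -3.2], [0.4, 1.2], [2.5, 1.7], [1.1, 0.2], [-2.0, 0.8]]
rod [0.50581205 0.16573244] -8.089618573162879
[[-0.7, 0.9], [0.9, -0.9], [0.0, 0.1], [-1.7, -0.0], [-0.8, 1.2], [0.6, -0.6], [-0.3, 0.3], [-0.0, 1.1]]
eye [ 0.72330939 -0.10050681  0.31387808] [ 0.4  0.8  0.4 -0.6]
bottle [0.61610186 0.38338188] [-0.2 -1.3 -1.5 -1.6]
```

```bash
cat > ov.py <<'E'
from h import *
def seg(img,c,A,B,col,s,off):
    p=proj(c,np.array([A,B])); p=((p-off)*s).astype(int); cv2.line(img,tuple(map(int,p[0])),tuple(map(int,p[1])),col,1,cv2.LINE_AA)
def overlay(img,c,L,a,ro,s,off):
    W=lambda P:place(L,P)
    def box(f,x,y,z,col):
        v=[(i,j,k) for i in x for j in y for k in z]
        for i in range(8):
            for j in (1,2,4):
                if not i&j: seg(img,c,f(v[i])[0],f(v[i|j])[0],col,s,off)
    box(W,(0,.15),(-.13,.13),(0,.396),(0,255,0))
    box(W,(-.147,-.113),(-.13,.13),(.446,.468),(0,255,255))
    box(lambda P:W(flapP(a,P)),(-.012,0),(-.115,.115),(0,.13),(255,0,255))
    t=np.linspace(0,2*np.pi,25)
    C=W(flapP(a,np.c_[-.04+.015*np.cos(t),0*t,.065+.015*np.sin(t)]))
    for i in range(24): seg(img,c,C[i],C[i+1],(0,0,255),s,off)
    Q=lambda P:place(ro,P)
    box(Q,(-.055,.055),(-.009,.009),(.03,.048),(255,0,0))
    seg(img,c,Q((.055,0,.039))[0],Q((.1,0,.039))[0],(0,0,255),s,off);seg(img,c,Q((.1,0,.039))[0],Q((.1,-.04,.039))[0],(0,0,255),s,off)
E
python3 - <<'E'
from ov import *
L=[.762,-.1025,np.radians(-.9)]; ro=[.506,.166,np.radians(-8.1)]
for c,(x0,y0,x1,y1),n in [("scene",(165,50,320,215),"a"),("side",(260,60,460,260),"b")]:
    im=cv2.imread(f"pics/{c}0.png")[y0:y1,x0:x1]; s=3.6 if n=="a" else 2.9
    im=cv2.resize(im,None,fx=s,fy=s,interpolation=cv2.INTER_CUBIC); overlay(im,c,L,.06,ro,s,[x0-.5,y0-.5]); cv2.imwrite(f"pics/ov_{n}.png",im)
E
```

```text
(no output)
```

View pics/ov_a.png

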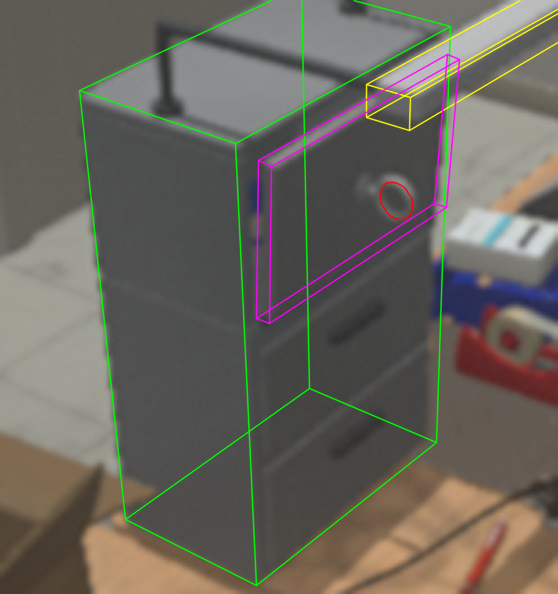

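View pics/ov_b.png

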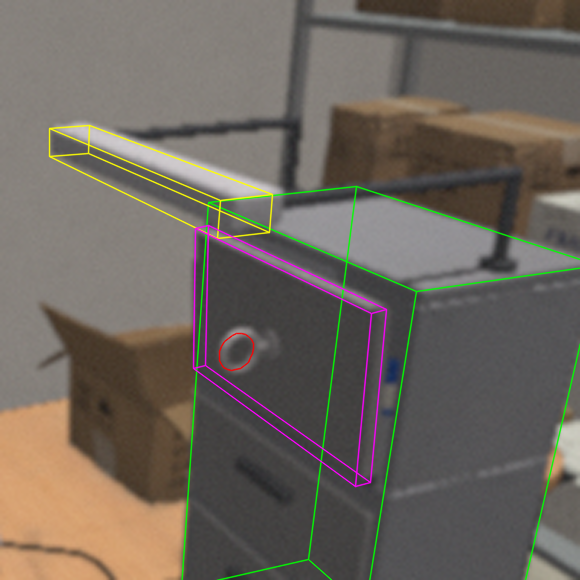

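The overlay fits to about 2 px: in the scene view the ring sits at (397,193) against (396,201) modelled, and the lamp also agrees. That's accurate enough, and I'll refine it relative to the hook later. Next I plan the approach to the rod.

```bash
cat >> h.py <<'E'
def rows(p0,r0,p1,r1,n):
    a=R.from_euler("xyz",r0,degrees=True); b=R.from_euler("xyz",r1,degrees=True); p=np.array(p0,float); p1=np.array(p1); w=(a.inv()*b).as_rotvec()/n; step=(p1-p)/n
    D=[];
    for i in range(n):
        D.append([round(float(v),2) for v in a.inv().apply(step)*100]); a=a*R.from_rotvec(w)
    print("n",n,"ang",np.round(w,3).tolist(),"mm/row",np.linalg.norm(step)*1e3); print(D)
E
python3 - <<'E'
from h import *
rows([.202,-.618,.237],[180,0,18.2],[.42,-.25,.25],[180,0,90],10)
rows([.42,-.25,.25],[180,0,90],[.506,.166,.2],[180,0,171.9],10)
E
```

```text
n 10 ang [0.0, 0.0, -0.125] mm/row 42.79217218136981
[[3.22, -2.82, -0.13], [3.55, -2.39, -0.13], [3.82, -1.93, -0.13], [4.03, -1.44, -0.13], [4.18, -0.92, -0.13], [4.26, -0.39, -0.13], [4.27, 0.14, -0.13], [4.22, 0.68, -0.13], [4.11, 1.2, -0.13], [3.92, 1.7, -0.13]]
n 10 ang [0.0, 0.0, -0.143] mm/row 42.77288860949188
[[4.16, 0.86, 0.5], [4.0, 1.44, 0.5], [3.75, 2.0, 0.5], [3.43, 2.51, 0.5], [3.03, 2.97, 0.5], [2.58, 3.38, 0.5], [2.07, 3.71, 0.5], [1.52, 3.97, 0.5], [0.94, 4.14, 0.5], [0.34, 4.23, 0.5]]
```

>>> drive_tool:
  angular:
    - [0,0,-0.125]
    - [0,0,-0.125]
    - [0,0,-0.125]
    - [0,0,-0.125]
    - [0,0,-0.125]
    - [0,0,-0.125]
    - [0,0,-0.125]
    - [0,0,-0.125]
    - [0,0,-0.125]
    - [0,0,-0.125]
    - [0,0,-0.143]
    - [0,0,-0.143]
    - [0,0,-0.143]
    - [0,0,-0.143]
    - [0,0,-0.143]
    - [0,0,-0.143]
    - [0,0,-0.143]
    - [0,0,-0.143]
    - [0,0,-0.143]
    - [0,0,-0.143]
  delta_pos:
    - [3.22,-2.82,-0.13]
    - [3.55,-2.39,-0.13]
    - [3.82,-1.93,-0.13]
    - [4.03,-1.44,-0.13]
    - [4.18,-0.92,-0.13]
    - [4.26,-0.39,-0.13]
    - [4.27,0.14,-0.13]
    - [4.22,0.68,-0.13]
    - [4.11,1.2,-0.13]
    - [3.92,1.7,-0.13]
    - [4.16,0.86,0.5]
    - [4.0,1.44,0.5]
    - [3.75,2.0,0.5]
    - [3.43,2.51,0.5]
    - [3.03,2.97,0.5]
    - [2.58,3.38,0.5]
    - [2.07,3.71,0.5]
    - [1.52,3.97,0.5]
    - [0.94,4.14,0.5]
    - [0.34,4.23,0.5]
  gripper: [8.7,8.7,8.7,8.7,8.7,8.7,8.7,8.7,8.7,8.7,8.7,8.7,8.7,8.7,8.7,8.7,8.7,8.7,8.7,8.7]

```text
time_s: 2.9
tool_pos: [0.5092, 0.1671, 0.1998]
tool_rot: [-180.0, 0.1, 172.0]
force: [0.8, -0.7, 0.1]
grip_width: 0.0869
grasp_force: 0.0
```

>>> drive_tool:
  angular:
    - [0,0,0]
    - [0,0,0]
  delta_pos:
    - [0,0,0]
    - [0,0,0]
  gripper: [8.7,8.7]

```text
time_s: 3.1
tool_pos: [0.5085, 0.1666, 0.1993]
tool_rot: [180.0, -0.0, 171.8]
force: [-0.6, -0.9, 0.1]
grip_width: 0.0871
grasp_force: 0.0
```

```bash
python3 - <<'E'
from h import *
p=eyes.read_camera("wrist"); im=p["pixels"][:,:,::-1].copy()
o=telemetry.get_obs(); print(o["tool_pos"],o["tool_rot"],np.round(o["qpos"],1),p["mtx"],p["origin"],p["orientation"])
def wp(P):
    q=(np.atleast_2d(P)-p["origin"])@R.from_euler("xyz",p["orientation"],degrees=True).as_matrix()
    th=np.arctan2(np.hypot(q[:,0],q[:,1]),q[:,2]); k=th/np.hypot(q[:,0],q[:,1]); m=np.array(p["mtx"])
    return np.c_[m[0,0]*k*q[:,0]+m[0,2],m[1,1]*k*q[:,1]+m[1,2]]
ro=[.506,.166,np.radians(-8.1)]
P=[(x,y,.048) for x,y in [(-.055,-.009),(.055,-.009),(.055,.009),(-.055,.009)]]
a=wp(place(ro,P)); im=cv2.resize(im,None,fx=1.5,fy=1.5)
cv2.polylines(im,[np.int32(a*1.5)],True,(255,0,0),1)
b=wp(place(ro,[(.055,0,.039),(.1,0,.039),(.1,-.04,.039)])); cv2.polylines(im,[np.int32(b*1.5)],False,(0,0,255),1)
cv2.imwrite("pics/w1.png",im)
E
```

```text
[0.50879062 0.16499104 0.19936654] [-1.79954424e+02 -2.12706891e-02  1.71650923e+02] [ 26.1  10.6 -51.6 101.    8.8  72.6  54. ] [[297.31863964   0.         258.90724476]
 [  0.         297.31863964 195.48969438]
 [  0.           0.           1.        ]] [0.42749451 0.17797266 0.34671484] [ 1.62595001e+02 -2.09003964e-02  8.17909473e+01]
```

View pics/w1.png

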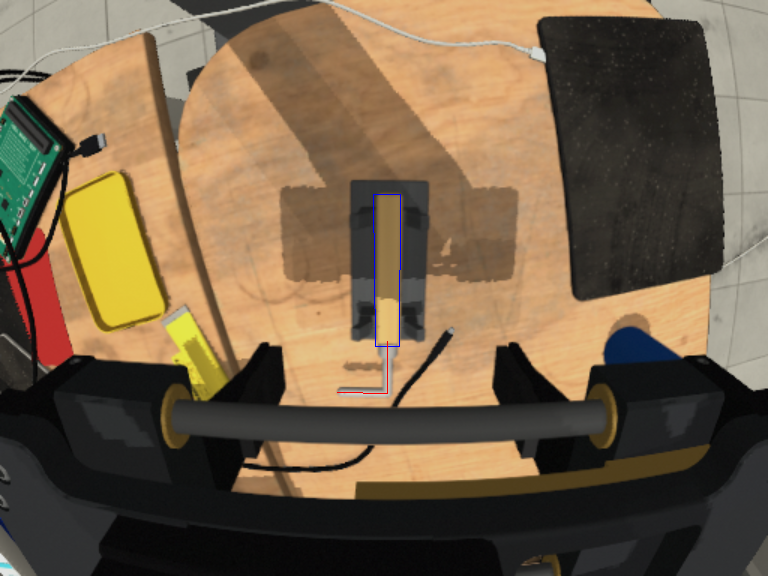

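The wrist view matches the rod model within about 1 px: handle at (387,270), bend at (387,392). Next I descend, grip and lift.

>>> drive_tool:
  angular:
    - [0,0,0]
    - [0,0,0]
    - [0,0,0]
    - [0,0,0]
    - [0,0,0]
    - [0,0,0]
    - [0,0,0]
    - [0,0,0]
    - [0,0,0]
    - [0,0,0]
    - [0,0,0]
    - [0,0,0]
    - [0,0,0]
    - [0,0,0]
    - [0,0,0]
  delta_pos:
    - [0.2,0,3]
    - [0,0,4]
    - [0,0,4]
    - [0,0,3]
    - [0,0,1.5]
    - [0,0,1]
    - [0,0,0]
    - [0,0,0]
    - [0,0,0]
    - [0,0,0]
    - [0,0,0]
    - [0,0,0]
    - [0,0,0]
    - [0,0,0]
    - [0,0,0]
  gripper: [8.7,8.7,8.7,8.7,8.7,8.7,8.7,0,0,0,0,0,0,0,0]
  squeeze: 60

```text
time_s: 4.65
tool_pos: [0.5069, 0.1659, 0.0345]
tool_rot: [-180.0, -0.0, 171.7]
force: [-0.7, 0.2, 0.1]
grip_width: 0.0307
grasp_force: 0.0
```

>>> drive_tool:
  angular:
    - [0,0,0]
    - [0,0,0]
    - [0,0,0]
    - [0,0,0]
    - [0,0,0]
  delta_pos:
    - [0,0,0]
    - [0,0,0]
    - [0,0,0]
    - [0,0,0]
    - [0,0,0]
  gripper: [0,0,0,0,0]

```text
time_s: 5.15
tool_pos: [0.5068, 0.1659, 0.0345]
tool_rot: [-180.0, -0.0, 171.7]
force: [0.2, -0.2, -1.2]
grip_width: 0.0174
grasp_force: 60.0
```

```bash
python3 - <<'E'
from h import *
o=telemetry.get_obs(); print(o["tool_pos"],o["tool_rot"],np.round(o["qpos"],1),o["grip_width"],o["grasp_force"],o["force"])
# rod origin in tool frame nominal: (0,0,-.005); tool x = -rod x, tool y = rod y, tool z=-rod z
L=.0; yaw=np.radians(-.9); lean=40
# tool rotation leaned
Rt=R.from_euler("xyz",[180,0,179.1],degrees=True)*R.from_rotvec([0,-np.radians(lean),0]); print("euler lean",Rt.as_euler("xyz",degrees=True), Rt.as_matrix().round(2).tolist())
hook_t=np.array([-.1,-.02,-.005])
eye=np.array([.7235,-.1005,.314])
t=eye-Rt.apply(hook_t); print("TCP at hooked",t)
print("standoff", t+[0,.05,0])
rows([.5069,.1659,.20],[180,0,171.7],[.55,.03,.25],[180,0,179.1],6)
E
```

```text
[0.50680639 0.16592559 0.03448563] [-1.79995806e+02 -3.99920484e-03  1.71709642e+02] [ 20.2  22.4 -47.4 110.5  19.9  55.6  45.2] 0.017352233776125506 59.99993897974491 [ 0.22547799 -0.15715273 -1.17823401]
euler lean [180.   40.  179.1] [[-0.77, 0.02, 0.64], [0.01, 1.0, -0.01], [-0.64, 0.0, -0.77]]
TCP at hooked [ 0.65043269 -0.0793497   0.24589102]
standoff [ 0.65043269 -0.0293497   0.24589102]
n 6 ang [0.0, 0.0, -0.022] mm/row 25.180691456396154
[[-1.04, -2.14, -0.83], [-0.99, -2.16, -0.83], [-0.94, -2.18, -0.83], [-0.9, -2.2, -0.83], [-0.85, -2.22, -0.83], [-0.8, -2.24, -0.83]]
```

>>> drive_tool:
  angular:
    - [0,0,0]
    - [0,0,0]
    - [0,0,0]
    - [0,0,0]
    - [0,0,0]
    - [0,0,0]
    - [0,0,0]
    - [0,0,-0.022]
    - [0,0,-0.022]
    - [0,0,-0.022]
    - [0,0,-0.022]
    - [0,0,-0.022]
    - [0,0,-0.022]
    - [0,0,0]
  delta_pos:
    - [0,0,-1]
    - [0,0,-2]
    - [0,0,-3]
    - [0,0,-3]
    - [0,0,-3]
    - [0,0,-3]
    - [0,0,-2]
    - [-0.6,-2.6,-0.5]
    - [-0.6,-2.6,-0.5]
    - [-0.6,-2.6,-0.5]
    - [-0.5,-2.6,-0.5]
    - [-0.5,-2.6,-0.5]
    - [-0.5,-2.6,-0.5]
    - [0,0,0]
  gripper: [0,0,0,0,0,0,0,0,0,0,0,0,0,0]

```text
time_s: 6.55
tool_pos: [0.5264, 0.0027, 0.2355]
tool_rot: [-179.9, 0.1, 178.9]
force: [0.2, -0.6, -1.7]
grip_width: 0.0174
grasp_force: 60.0
```

>>> drive_tool:
  angular:
    - [0,-0.1,0]
    - [0,-0.1,0]
    - [0,-0.1,0]
    - [0,-0.1,0]
    - [0,-0.1,0]
    - [0,-0.1,0]
    - [0,-0.098,0]
    - [0,0,0]
    - [0,0,0]
    - [0,0,0]
  delta_pos:
    - [0,0,0]
    - [0,0,0]
    - [0,0,0]
    - [0,0,0]
    - [0,0,0]
    - [0,0,0]
    - [0,0,0]
    - [0,0,0]
    - [0,0,0]
    - [0,0,0]
  gripper: [0,0,0,0,0,0,0,0,0,0]

```text
time_s: 7.55
tool_pos: [0.5338, 0.0024, 0.236]
tool_rot: [-178.8, 30.9, 179.3]
force: [-0.8, 0.8, -0.2]
grip_width: 0.0175
grasp_force: 60.0
```

```bash
python3 - <<'E'
from h import *
o=telemetry.get_obs(); print(o["tool_pos"],o["tool_rot"],np.round(o["qpos"],1),o["grip_width"],o["force"])
rows(o["tool_pos"],o["tool_rot"],[.65,-.025,.246],[180,40,179.1],6)
E
```

```text
[0.5338178  0.00235965 0.23600851] [-178.80966608   30.86207304  179.30186722] [ 12.9 -17.  -15.9 124.3  -1.8  41.4  86.4] 0.017478055439385836 [-0.84938454  0.77354383 -0.24150325]
n 6 ang [-0.003, -0.027, 0.001] mm/row 19.96294139350584
[[-1.75, -0.41, 0.86], [-1.73, -0.42, 0.91], [-1.7, -0.42, 0.95], [-1.68, -0.42, 0.99], [-1.65, -0.42, 1.04], [-1.62, -0.42, 1.08]]
```

>>> drive_tool:
  angular:
    - [0,0,0]
    - [0,0,0]
    - [0,-0.03,0]
    - [-0.005,-0.04,0]
    - [-0.005,-0.04,0]
    - [-0.005,-0.04,0]
    - [0,0,0]
    - [0,0,0]
    - [0,0,0]
  delta_pos:
    - [-1.8,-0.4,0.9]
    - [-1.8,-0.4,0.9]
    - [-1.8,-0.4,0.9]
    - [-1.7,-0.4,1]
    - [-1.6,-0.4,1]
    - [-1.6,-0.4,1.1]
    - [0,0,0]
    - [0,0,0]
    - [0,0,0]
  gripper: [0,0,0,0,0,0,0,0,0]

```text
time_s: 8.45
tool_pos: [0.651, -0.025, 0.2432]
tool_rot: [-179.6, 39.4, 179.4]
force: [0.6, 0.5, -0.4]
grip_width: 0.0169
grasp_force: 60.0
```

```bash
python3 - <<'E'
from h import *
o=telemetry.get_obs(); print(o["tool_pos"],o["tool_rot"],np.round(o["qpos"],1),o["grip_width"],o["force"])
T=R.from_euler("xyz",o["tool_rot"],degrees=True)
pts=o["tool_pos"]+T.apply([[-.055,0,-.005],[-.1,0,-.005],[-.1,-.04,-.005],[-.1,-.02,-.005]]); print("hook",pts[3])
ims=[]
for c,(x0,y0,x1,y1),s in [("scene",(215,60,315,180),4),("side",(280,130,380,250),4)]:
    p=eyes.read_camera(c); im=p["pixels"][:,:,::-1]; cv2.imwrite(f"pics/{c}1.png",im)
    im=cv2.resize(im[y0:y1,x0:x1],None,fx=s,fy=s,interpolation=cv2.INTER_CUBIC)
    cv2.polylines(im,[np.int32((proj(c,pts[:3])-[x0-.5,y0-.5])*s)],False,(0,0,255),1)
    cv2.circle(im,tuple(int(v) for v in (proj(c,[.7235,-.1005,.314])[0]-[x0-.5,y0-.5])*s),3,(0,255,0),-1)
    ims.append(im)
cv2.imwrite("pics/st1.png",np.hstack(ims))
E
```

```text
[ 0.65097479 -0.02498306  0.24320875] [-179.60670119   39.43234602  179.36535221] [ 14.1  -5.5 -14.1 118.1  -0.6  27.8  89.2] 0.016859864583973788 [ 0.64187101  0.46675138 -0.44283581]
hook [ 0.72472366 -0.04576642  0.31069324]
```

View pics/st1.png

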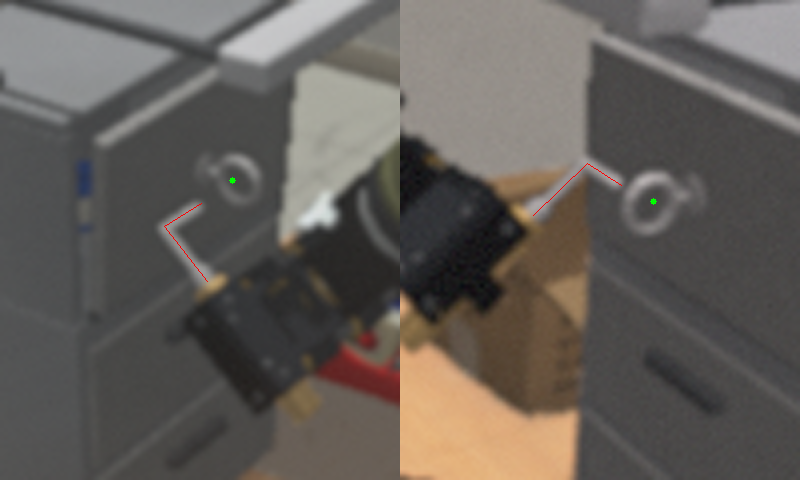

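The rod overlays exactly on the prediction in both views. The ring centre is at about (238,180) on the left (scene) and (652,202) on the right (side).

```bash
python3 - <<'E'
from h import *
e=[("scene",np.array([238,180])/4+[214.5,59.5]),("side",np.array([652-400,202])/4+[279.5,129.5])]
x=least_squares(lambda p:np.concatenate([proj(c,p)[0]-uv for c,uv in e]),[.7,0,.3]); print("eye",x.x,np.round(x.fun,1))
E
```

```text
eye [ 0.72110335 -0.10266392  0.31429386] [-0.1 -0.2 -0.1  0.1]
```

>>> drive_tool:
  angular:
    - [0,0,0]
    - [0,0,0]
    - [0,0,0]
    - [0,0,0]
    - [0,0,0]
    - [0,0,0]
    - [0,0,0]
    - [0,0,0]
    - [0,0,0]
  delta_pos:
    - [0,0,-0.4]
    - [0,-1,0]
    - [0,-1,0]
    - [0,-1,0]
    - [0,-1,0]
    - [0,-1,0]
    - [0,-0.7,0]
    - [0,0,0]
    - [0,0,0]
  gripper: [0,0,0,0,0,0,0,0,0]

```text
time_s: 9.45
tool_pos: [0.6479, -0.0805, 0.2466]
tool_rot: [-179.6, 39.5, 179.5]
force: [0.2, 0.1, -0.9]
grip_width: 0.0174
grasp_force: 60.0
```

```bash
cat > chk.py <<'E'
from h import *
import sys
n=sys.argv[1]; b=[tuple(map(int,a.split(","))) for a in sys.argv[2:4]]
o=telemetry.get_obs(); print(o["tool_pos"],o["tool_rot"],np.round(o["qpos"],1),o["force"])
T=R.from_euler("xyz",o["tool_rot"],degrees=True)
pts=o["tool_pos"]+T.apply([[-.055,0,-.005],[-.1,0,-.005],[-.1,-.04,-.005],[-.1,-.02,-.005]]); print("hook",pts[3])
ims=[]
for c,(x0,y0) in zip(["scene","side"],b):
    s=4; p=eyes.read_camera(c); im=p["pixels"][:,:,::-1]; cv2.imwrite(f"pics/{c}{n}.png",im)
    im=cv2.resize(im[y0:y0+120,x0:x0+100],None,fx=s,fy=s,interpolation=cv2.INTER_CUBIC)
    cv2.polylines(im,[np.int32((proj(c,pts[:3])-[x0-.5,y0-.5])*s)],False,(0,0,255),1)
    ims.append(im)
cv2.imwrite(f"pics/st{n}.png",np.hstack(ims))
E
python3 chk.py 2 215,60 280,130
```

```text
[ 0.64790707 -0.08053852  0.24660246] [-179.6188312    39.47920249  179.47155852] [ 14.9  -5.4  -7.8 117.7  -9.2  28.6 102.7] [ 0.20609774  0.07558476 -0.87211133]
hook [ 0.7216418  -0.10118574  0.31414415]
```

View pics/st2.png

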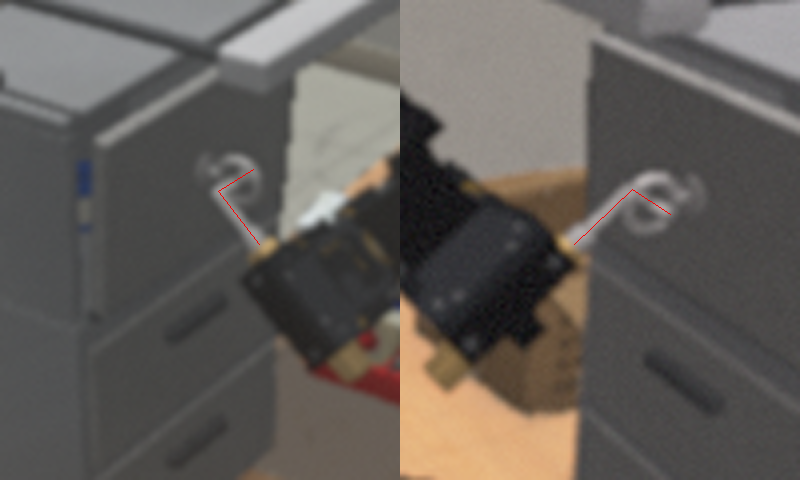

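The pin is through the ring in both views, with no contact force. Next come the arc rows.

```bash
python3 - <<'E'
from h import *
T=R.from_euler("xyz",[-179.6,39.5,179.5],degrees=True)
f=lambda a,hx=.7645: np.array([hx-(.04*np.cos(a)+.065*np.sin(a)),0,.25+.065*np.cos(a)-.04*np.sin(a)])
A=np.linspace(.04,1.55,15); P=np.array([f(a) for a in A]); P[0]=[.7216,0,.3142]
print(P[-1]-P[0],f(np.pi/2+.1)); d=T.inv().apply(np.diff(P,axis=0))*100; d[:,1]=0; print(np.round(d,1).tolist(), np.round(d,1).sum(0), d.sum(0))
E
```

```text
[-0.02291774  0.         -0.10283969] [0.70381807 0.         0.20371066]
[[0.9, 0.0, 0.1], [0.8, 0.0, 0.1], [0.8, 0.0, 0.1], [0.8, 0.0, 0.2], [0.8, 0.0, 0.3], [0.7, 0.0, 0.4], [0.7, 0.0, 0.5], [0.6, 0.0, 0.5], [0.6, 0.0, 0.6], [0.5, 0.0, 0.7], [0.4, 0.0, 0.7], [0.3, 0.0, 0.7], [0.3, 0.0, 0.8], [0.2, 0.0, 0.8]] [8.4 0.  6.5] [8.30973015 0.         6.47765293]
```

>>> drive_tool:
  angular:
    - [0,0,0]
    - [0,0,0]
    - [0,0,0]
    - [0,0,0]
    - [0,0,0]
    - [0,0,0]
    - [0,0,0]
    - [0,0,0]
  delta_pos:
    - [0.9,0,0.1]
    - [0.8,0,0.1]
    - [0.8,0,0.1]
    - [0.8,0,0.2]
    - [0.8,0,0.3]
    - [0.7,0,0.4]
    - [0.7,0,0.5]
    - [0,0,0]
  gripper: [0,0,0,0,0,0,0,0]

```text
time_s: 10.35
tool_pos: [0.6147, -0.0808, 0.1958]
tool_rot: [-179.7, 39.2, 179.4]
force: [1.0, -0.8, 0.9]
grip_width: 0.0173
grasp_force: 60.0
```

>>> drive_tool:
  angular:
    - [0,0,0]
    - [0,0,0]
    - [0,0,0]
    - [0,0,0]
    - [0,0,0]
    - [0,0,0]
    - [0,0,0]
    - [0,0,0]
    - [0,0,0]
  delta_pos:
    - [0.6,0,0.5]
    - [0.6,0,0.6]
    - [0.5,0,0.7]
    - [0.4,0,0.7]
    - [0.3,0,0.7]
    - [0.3,0,0.8]
    - [0.2,0,0.8]
    - [0,0,0]
    - [0,0,0]
  gripper: [0,0,0,0,0,0,0,0,0]

```text
time_s: 11.25
tool_pos: [0.6231, -0.0811, 0.141]
tool_rot: [-179.7, 39.3, 179.4]
force: [-0.7, -0.1, 1.8]
grip_width: 0.0172
grasp_force: 60.0
```

```bash
python3 chk.py 3 215,85 280,160
```

```text
[ 0.6231197  -0.0810723   0.14096921] [-179.67416709   39.25008604  179.41592856] [ 13.6  -1.   -6.4 127.  -15.   15.4 109.6] [-0.6910306  -0.13677808  1.81132894]
hook [ 0.69711599 -0.10179892  0.20819983]
```

View pics/st3.png

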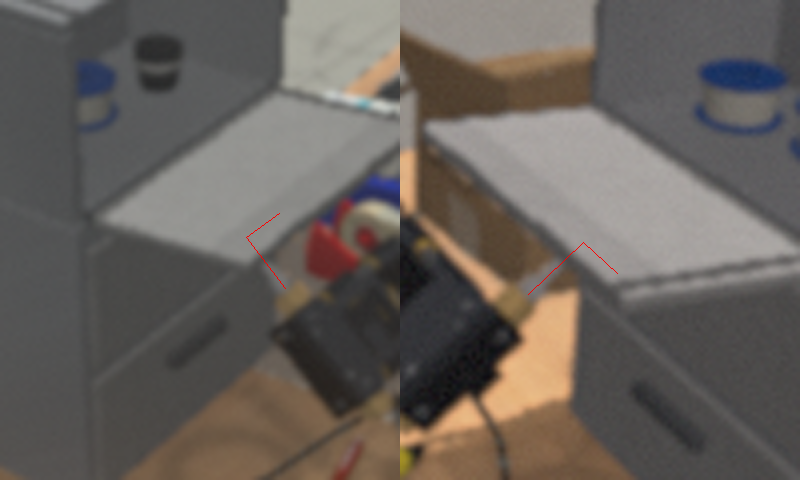

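```bash
python3 - <<'E'
from h import *
def tri(a,b):
    e=[("scene",np.array(a)/4+[214.5,84.5]),("side",(np.array(b)-[400,0])/4+[279.5,159.5])]
    x=least_squares(lambda p:np.concatenate([proj(c,p)[0]-uv for c,uv in e]),[.7,0,.3]); print(x.x,np.round(x.fun,1))
tri([248,262],[425,122]); tri([95,217],[592,105])
# predicted top corners vs angle
L=[.7645,-.1025,np.radians(-.9)]
for a in (1.4,1.5,1.57,1.65):
    P=place(L,flapP(a,[(0,.115,.13),(0,-.115,.13),(0,.115,0),(0,-.115,0),(-.012,.115,.13),(-.012,-.115,.13)]))
    print(a,((proj("scene",P)-[214.5,84.5])*4).round().tolist(),((proj("side",P)-[279.5,159.5])*4+[400,0]).round().tolist())
E
```

```text
[0.63375172 0.00897538 0.2592428 ] [-0.2 -0.3 -0.3  0.3]
[0.75526506 0.0131007  0.25077242] [-0.  -0.1 -0.   0.1]
1.4 [[237.0, 245.0], [429.0, 107.0], [83.0, 212.0], [280.0, 85.0], [239.0, 262.0], [430.0, 123.0]] [[427.0, 100.0], [617.0, 270.0], [607.0, 104.0], [834.0, 264.0], [424.0, 118.0], [611.0, 292.0]]
1.5 [[238.0, 263.0], [430.0, 124.0], [83.0, 212.0], [280.0, 85.0], [239.0, 279.0], [429.0, 139.0]] [[424.0, 119.0], [612.0, 294.0], [607.0, 104.0], [834.0, 264.0], [423.0, 137.0], [609.0, 315.0]]
1.57 [[238.0, 275.0], [429.0, 135.0], [83.0, 212.0], [280.0, 85.0], [238.0, 291.0], [428.0, 150.0]] [[424.0, 133.0], [610.0, 310.0], [607.0, 104.0], [834.0, 264.0], [423.0, 150.0], [608.0, 331.0]]
1.65 [[238.0, 289.0], [428.0, 148.0], [83.0, 212.0], [280.0, 85.0], [236.0, 304.0], [425.0, 162.0]] [[424.0, 148.0], [609.0, 328.0], [607.0, 104.0], [834.0, 264.0], [425.0, 165.0], [609.0, 349.0]]
```

The flap is near level: the triangulated free corner is about 8 mm above the hinge, so it stands at about 1.47-1.50 rad. It needs about 7 mm more along the arc.

>>> drive_tool:
  angular:
    - [0,0,0]
    - [0,0,0]
    - [0,0,0]
    - [0,0,0]
  delta_pos:
    - [0.1,0,0.4]
    - [0,0,0.4]
    - [0,0,0]
    - [0,0,0]
  gripper: [0,0,0,0]

```text
time_s: 11.75
tool_pos: [0.6281, -0.0811, 0.1351]
tool_rot: [-179.6, 39.4, 179.5]
force: [-1.5, 0.9, 1.0]
grip_width: 0.0174
grasp_force: 60.0
```

```bash
python3 chk.py 4 230,85 280,160
```

```text
[ 0.62812789 -0.08110025  0.13511834] [-179.63893355   39.36323576  179.45417665] [ 1.350e+01  1.000e-01 -6.400e+00  1.268e+02 -1.530e+01  1.440e+01
  1.099e+02] [-1.4894338   0.87551019  0.99584084]
hook [ 0.70199733 -0.10177298  0.20250487]
```

View pics/st4.png

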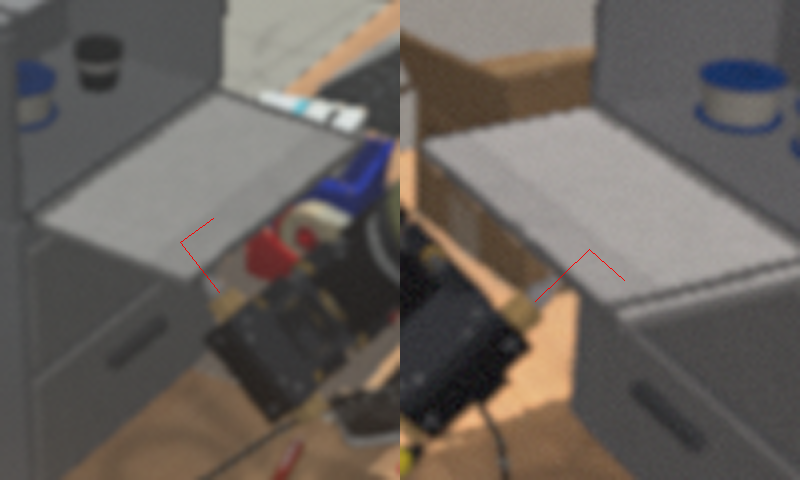

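The flap now reads level: corners at about (188,280) in scene and (425,142) in side, about 1.57-1.58 rad, and the kinematics agree. Next I centre the pin and unhook sideways.

>>> drive_tool:
  angular:
    - [0,0,0]
    - [0,0,0]
    - [0,0,0]
    - [0,0,0]
    - [0,0,0]
    - [0,0,0]
    - [0,0,0]
    - [0,0,0]
    - [0,0,0]
    - [0,0,0]
  delta_pos:
    - [0,0,-0.3]
    - [0,0,-0.3]
    - [0,0,0]
    - [0,1,0]
    - [0,1,0]
    - [0,1,0]
    - [0,1,0]
    - [0,1,0]
    - [0,1,0]
    - [0,0,0]
  gripper: [0,0,0,0,0,0,0,0,0,0]

```text
time_s: 12.85
tool_pos: [0.6257, -0.0197, 0.1403]
tool_rot: [-179.6, 39.5, 179.6]
force: [-0.6, 0.9, -0.2]
grip_width: 0.0177
grasp_force: 60.0
```

```bash
python3 - <<'E'
from h import *
o=telemetry.get_obs(); print(o["tool_pos"],o["tool_rot"],np.round(o["qpos"],1),o["force"])
rows(o["tool_pos"],o["tool_rot"],[.53,-.01,.17],[180,20,179],8)
rows([.53,-.01,.17],[180,20,179],[.50,.05,.2],[180,0,175],6)
E
```

```text
[ 0.62567669 -0.01972518  0.14033404] [-179.58920731   39.46723239  179.61615879] [ 11.1  -1.4 -12.5 127.5   5.3  14.4  83.4] [-0.63049253  0.87941651 -0.21028132]
n 8 ang [-0.0, 0.042, 0.001] mm/row 12.580166032386071
[[0.69, 0.11, -1.05], [0.73, 0.11, -1.02], [0.77, 0.1, -0.99], [0.82, 0.1, -0.95], [0.86, 0.1, -0.92], [0.89, 0.1, -0.88], [0.93, 0.1, -0.84], [0.97, 0.1, -0.8]]
n 6 ang [0.002, 0.058, 0.012] mm/row 12.247448713915892
[[0.32, 0.99, -0.65], [0.36, 0.99, -0.63], [0.41, 0.98, -0.61], [0.46, 0.97, -0.59], [0.5, 0.97, -0.56], [0.54, 0.96, -0.53]]
```

>>> drive_tool:
  angular:
    - [0,0.042,0]
    - [0,0.042,0]
    - [0,0.042,0]
    - [0,0.042,0]
    - [0,0.042,0]
    - [0,0.042,0]
    - [0,0.042,0]
    - [0,0.042,0]
    - [0,0.058,0.012]
    - [0,0.058,0.012]
    - [0,0.058,0.012]
    - [0,0.058,0.012]
    - [0,0.058,0.012]
    - [0,0.058,0.012]
    - [0,0,0]
    - [0,0,0]
  delta_pos:
    - [0.7,0.1,-1.05]
    - [0.7,0.1,-1]
    - [0.8,0.1,-1]
    - [0.8,0.1,-0.95]
    - [0.9,0.1,-0.9]
    - [0.9,0.1,-0.9]
    - [0.9,0.1,-0.85]
    - [1,0.1,-0.8]
    - [0.3,1,-0.65]
    - [0.4,1,-0.65]
    - [0.4,1,-0.6]
    - [0.5,1,-0.6]
    - [0.5,1,-0.55]
    - [0.5,1,-0.55]
    - [0,0,0]
    - [0,0,0]
  gripper: [0,0,0,0,0,0,0,0,0,0,0,0,0,0,0,0]

```text
time_s: 14.45
tool_pos: [0.4994, 0.049, 0.1996]
tool_rot: [179.5, 0.3, 175.2]
force: [-0.7, -0.3, -1.3]
grip_width: 0.0175
grasp_force: 60.0
```

```bash
python3 - <<'E'
from h import *
o=telemetry.get_obs(); print(o["tool_pos"],o["tool_rot"],np.round(o["qpos"],1),o["force"])
T=R.from_euler("xyz",o["tool_rot"],degrees=True)
ims=[]
for c in ["scene","side"]:
    p=eyes.read_camera(c); im=cv2.resize(p["pixels"][:,:,::-1],None,fx=4,fy=4,interpolation=cv2.INTER_CUBIC)
    pts=o["tool_pos"]+T.apply([[.055,0,-.005],[-.055,0,-.005],[-.1,0,-.005],[-.1,-.04,-.005]])
    q=(proj(c,pts)+.5)*4; ce=q[2].astype(int); x0,y0=ce-[200,240]; cv2.polylines(im,[np.int32(q)],False,(0,0,255),1); ims.append(im[y0:y0+480,x0:x0+400])
cv2.imwrite("pics/st5.png",np.hstack(ims))
rows(o["tool_pos"],o["tool_rot"],[.5069,.1659,.12],[180,0,171.7],6)
E
```

```text
[0.49941373 0.04899949 0.19958674] [179.54431583   0.31617194 175.18218387] [  7.2   2.1 -15.9 106.5   0.2  71.1  76.5] [-0.6987013  -0.30812159 -1.33271868]
n 6 ang [0.001, 0.001, 0.01] mm/row 23.60309705964014
[[0.05, 1.94, 1.34], [0.07, 1.94, 1.34], [0.08, 1.94, 1.34], [0.1, 1.94, 1.33], [0.12, 1.95, 1.33], [0.14, 1.95, 1.33]]
```

View pics/st5.png

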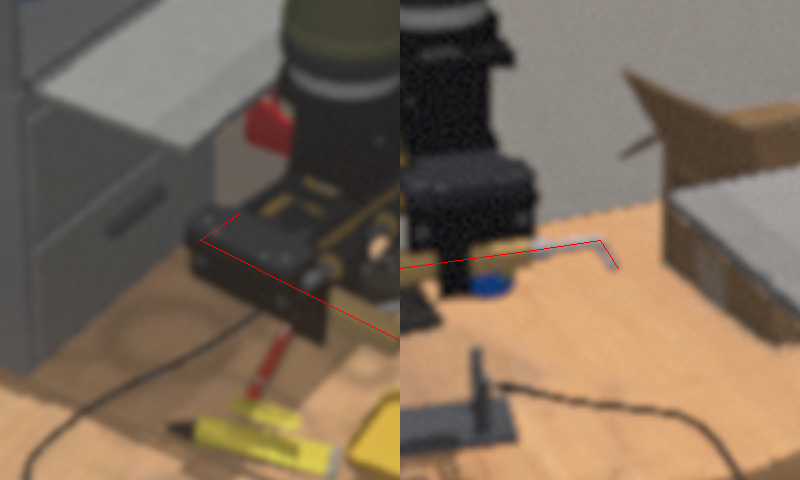

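The rod still sits as gripped: the overlay is within about 1 px, with the bend at about (600,241) in the side view. Next I move above the rest and check alignment before lowering.

>>> drive_tool:
  angular:
    - [0,0,0.01]
    - [0,0,0.01]
    - [0,0,0.01]
    - [0,0,0.01]
    - [0,0,0.01]
    - [0,0,0.01]
    - [0,0,0]
    - [0,0,0]
    - [0,0,0]
  delta_pos:
    - [0,1.9,1.3]
    - [0.1,1.9,1.3]
    - [0.1,2,1.3]
    - [0.1,2,1.4]
    - [0.1,2,1.4]
    - [0.1,1.9,1.3]
    - [0,0,0]
    - [0,0,0]
    - [0,0,0]
  gripper: [0,0,0,0,0,0,0,0,0]

```text
time_s: 15.45
tool_pos: [0.5079, 0.1653, 0.1214]
tool_rot: [179.6, 0.3, 171.6]
force: [-0.2, -0.4, -0.0]
grip_width: 0.0173
grasp_force: 60.0
```

```bash
python3 - <<'E'
from h import *
o=telemetry.get_obs(); print(o["tool_pos"],o["tool_rot"],np.round(o["qpos"],1),o["force"])
rows(o["tool_pos"],o["tool_rot"],[.5068,.1659,.0365],[180,0,171.7],5)
E
```

```text
[0.50792538 0.16533368 0.12139118] [179.58520813   0.31741716 171.63655544] [ -1.2  10.3 -21.3 107.4   4.   62.5  57.6] [-0.23646066 -0.35400347 -0.00179422]
n 5 ang [0.001, 0.001, -0.0] mm/row 16.980105908329357
[[0.03, -0.0, 1.7], [0.03, -0.0, 1.7], [0.03, 0.0, 1.7], [0.03, 0.0, 1.7], [0.03, 0.01, 1.7]]
```

>>> drive_tool:
  angular:
    - [0.005,0.005,0]
    - [0,0,0]
    - [0,0,0]
    - [0,0,0]
    - [0,0,0]
    - [0,0,0]
    - [0,0,0]
    - [0,0,0]
    - [0,0,0]
    - [0,0,0]
  delta_pos:
    - [0.1,0.05,1.5]
    - [0,0,1.5]
    - [0,0,1]
    - [0,0,1]
    - [0,0,1]
    - [0,0,1]
    - [0,0,0.7]
    - [0,0,0.5]
    - [0,0,0.3]
    - [0,0,0]
  gripper: [0,0,0,0,0,0,0,0,0,0]

```text
time_s: 16.45
tool_pos: [0.5065, 0.1678, 0.0356]
tool_rot: [179.8, -0.1, 171.7]
force: [-0.7, 0.8, -0.4]
grip_width: 0.0175
grasp_force: 60.0
```

>>> drive_tool:
  angular:
    - [0,0,0]
    - [0,0,0]
    - [0,0,0]
    - [0,0,0]
    - [0,0,0]
    - [0,0,0]
    - [0,0,0]
    - [0,0,0]
    - [0,0,0]
    - [0,0,0]
    - [0,0,0]
  delta_pos:
    - [0,-0.1,0.1]
    - [0,0,0]
    - [0,0,0]
    - [0,0,0]
    - [0,0,0]
    - [0,0,0]
    - [0,0,0]
    - [0,0,0]
    - [0,0,0]
    - [0,0,0]
    - [0,0,0]
  gripper: [0,0,2.5,4,5,7,7,7,7,7,7]
  squeeze: 20

```text
time_s: 17.55
tool_pos: [0.5064, 0.1669, 0.0348]
tool_rot: [179.8, -0.0, 171.7]
force: [0.1, 0.9, 0.7]
grip_width: 0.0693
grasp_force: 0.0
```

>>> drive_tool:
  angular:
    - [0,0,0]
    - [0,0,0]
    - [0,0,0]
    - [0,0,0]
    - [0,0,0]
    - [0,0,0]
    - [0,0,0]
    - [0,0,0]
  delta_pos:
    - [0,0,-1]
    - [0,0,-2]
    - [0,0,-3]
    - [0,0,-4]
    - [0,0,-4]
    - [0,0,-3]
    - [0,0,0]
    - [0,0,0]
  gripper: [7,7,7,7,7,7,7,7]

```text
time_s: 18.35
tool_pos: [0.5068, 0.1665, 0.2059]
tool_rot: [179.8, 0.1, 171.7]
force: [-0.9, -0.3, 0.0]
grip_width: 0.0699
grasp_force: 0.0
```

```bash
python3 - <<'E'
from h import *
from ov import overlay
p=eyes.read_camera("wrist"); im=p["pixels"][:,:,::-1].copy()
def wp(P):
    q=(np.atleast_2d(P)-p["origin"])@R.from_euler("xyz",p["orientation"],degrees=True).as_matrix()
    h=np.hypot(q[:,0],q[:,1]); k=np.arctan2(h,q[:,2])/h; m=np.array(p["mtx"])
    return np.c_[m[0,0]*k*q[:,0]+m[0,2],m[1,1]*k*q[:,1]+m[1,2]]
ro=[.506,.166,np.radians(-8.1)]
a=wp(place(ro,[(x,y,.048) for x,y in [(-.055,-.009),(.055,-.009),(.055,.009),(-.055,.009)]])); im=cv2.resize(im,None,fx=2,fy=2)
cv2.polylines(im,[np.int32(a*2)],True,(255,0,0),1)
b=wp(place(ro,[(.055,0,.039),(.1,0,.039),(.1,-.04,.039)])); cv2.polylines(im,[np.int32(b*2)],False,(0,0,255),1)
w=im[150:620,340:690]
s=eyes.read_camera("side"); im=s["pixels"][:,:,::-1]; 
im=cv2.resize(im[140:275,190:440],None,fx=1.75*.95,fy=1.75*.95,interpolation=cv2.INTER_CUBIC)
H=np.zeros((470,im.shape[1],3),np.uint8); H[:im.shape[0]]=im
c=eyes.read_camera("scene")["pixels"][75:175,180:330,::-1]; c=cv2.resize(c,None,fx=2.4,fy=2.4); H[228:228+240,:360]=c
cv2.imwrite("pics/f.png",np.hstack([w,H]))
E
```

```text
(no output)
```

View pics/f.png

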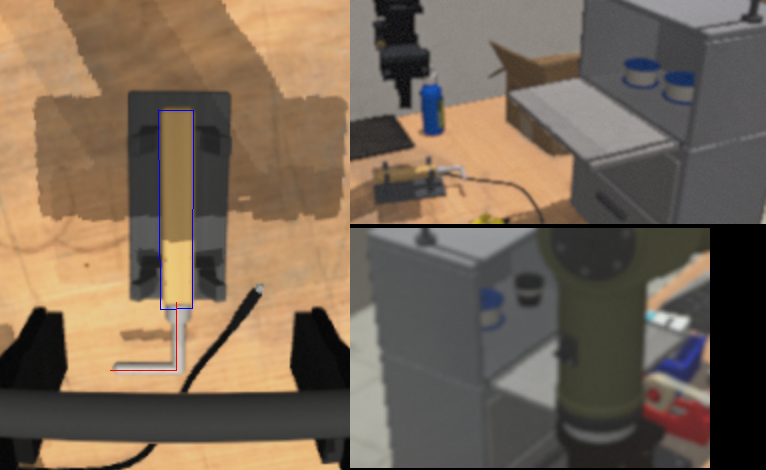

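The rod lies back in its rest within about 1 mm, the bottle still stands, and the flap looks level. I'll check its angle numerically before handing in.

```bash
python3 - <<'E'
from h import *
s=eyes.read_camera("side"); d=models.cut_out(s,"flap"); print(d and d[0]["p"], d and d[0]["centre"])
m=d[0]["pixels"].astype(np.uint8); print(m.sum())
old=cv2.imread("pics/side4.png")[:,:,::-1].astype(int); print("diff",np.abs(old-s["pixels"].astype(int))[m>0].mean())
best=[]
for hx in np.arange(.752,.772,.004):
  for hy in (-.106,-.103,-.1):
    for yw in (-2,-.9,0):
      for a in np.arange(1.42,1.74,.02):
        P=place([hx,hy,np.radians(yw)],flapP(a,[(x,y,z) for x in(0,-.012) for y in(-.115,.115) for z in (0,.13)]))
        q=cv2.convexHull(((proj("side",P))*16).astype(np.int32)); k=np.zeros_like(m); cv2.fillConvexPoly(k,q,1,shift=4)
        best.append(((k&m).sum()/(k|m).sum(),hx,hy,yw,a))
best.sort(reverse=True); print(np.round(best[:8],3)); print("mean a top30",np.mean([b[4] for b in best[:30]]))
E
```

```text
0.68 [336.4, 216.9]
3265
diff 9.322919857069934
[[ 0.961  0.768 -0.1    0.     1.62 ]
 [ 0.958  0.764 -0.103  0.     1.6  ]
 [ 0.958  0.764 -0.103  0.     1.58 ]
 [ 0.957  0.764 -0.1    0.     1.6  ]
 [ 0.953  0.768 -0.1   -0.9    1.62 ]
 [ 0.952  0.768 -0.1    0.     1.64 ]
 [ 0.951  0.764 -0.1    0.     1.62 ]
 [ 0.949  0.768 -0.1    0.     1.6  ]]
mean a top30 1.6053333333333333
```

The fit gives 1.58-1.62 rad, which is level within about 2°. The rod is in its rest and the gripper is clear.

```bash
python3 -c "
from cell import env
print(env.sign_off())"
```

```text
the job is handed in; nothing more can be done
None
```

I swung the flap down to level (measured 1.58–1.62 rad), unhooked the rod and laid it back in its rest within about 1 mm, left the bottle standing, and handed the job in at about 18.5 s.

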